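# Set the lane guide from the low side and hook it off

### The job

Set the lane guide on its slide: the red grip has play, so first draw the guide back at least 10 mm short of the red mark (to the low side, the robot's right), then push it up until the yellow pointer stands on the mark, with the play taken up in the pushing direction, and let go. Then pull the hook out from under the roller shelf, lay it flat on the bench clear of the shelf and let go, take it again by its orange handle, swing it round its own curve through the guide's brass ring until the ring sits at the middle of the bend, and leave it lying flat on the bench. The pointer must still be on the mark at the end, and the other loose things stay where they are.

Things in the scene. Friction and masses are not known exactly. Their poses are not given: they have to be found in the camera images.
- setter: Guide setter, fixed: grey plate 120 (x) x 270 (y) x 10 mm with a rail along y. Origin at bench height, middle of the plate's near long edge (plate x 0 to 120, y -135 to 135 mm). +x points away from the robot (within 0.2 rad), +y to the robot's left is the high side. Highest is the red grip, top 93 mm; red rail ends (y = +-129 mm) 40 mm high.
- guide (a joint): Position q (m) of the carriage along the setter's +y, 0 to 0.13; its centre is at setter y = -0.065 + q. Aluminium block 54 x 58 mm, top 43 mm above the bench. It moves stiffly (about 6 N) and stays where it is left. It starts on the high side of the mark.
- grip (a joint): Play (m) of the red grip in the carriage, along the setter's +y, 0 to 0.008. The grip slides freely (about 1 N) by 8 mm before it takes the carriage along: at 0 it draws the carriage to the low side (-y), at 0.008 it pushes it to the high side (+y).
- mark (a joint): Position (m) of the red mark on the scale, same scale as joint guide: the pointer stands on the mark when guide = mark. Must not be moved.
- grip_top (a point): Centre of the red grip, an upright fin 16 mm thick (setter y), 40 mm long (setter x), from 49 to 93 mm above the bench; this point is 75 mm above the bench. Rides on the carriage; axes as the setter's.
- pointer (a point): Tip of the yellow pointer on the carriage, on the setter's far side, over the white scale. Axes as the setter's.
- mark_line (a point): Red mark at the far edge of the scale, a bar 4 mm wide; axes as the setter's. The pointer is on the mark when both have the same setter y.
- ring (a point): Centre of the upright brass ring on the carriage, in front of the plate at setter x = -24 mm, 25 mm above the bench; axes as the setter's. It lies in the x-z plane: the hook passes along +y, from the low side. Bar 7 mm; opening 36 mm wide (x), 8 to 42 mm above the bench, arched top. Hook home: curve centre 40 mm in front (-x) of the ring, handle along setter -x.
- shelf: Low roller shelf, fixed: grey deck 180 x 180 mm with black wheels, red front edge, 61 mm high; open space 40 mm high below it, open at front and back, closed at both sides. Origin at bench height under its centre; its front faces -x of its frame (towards the robot within about 0.15 rad), 90 mm from the origin.
- hook_grip (a point): Centre of the hook's orange handle, 14 mm above its underside. The handle is 100 (x) x 24 (y) x 28 mm high. The hook lies flat with its handle under the shelf and its bow sticking out in front. Whole hook about 150 to 230 g. Hook axes: +x from handle to bow, z up, the bow curves to +y.
- hook_bend (a point): Middle of the hook's bend, at (120, 40, 0) mm from hook_grip in hook axes. Bow: round bar 10 mm thick, straight from the handle (x = 50) to (80, 0), then a half circle of radius 40 mm about (80, 40) through this point to the tip (80, 80). Centre line 14 mm above the bench when flat. Here the bar runs along hook y.
- hook_tip (a point): End of the hook's bow, at (80, 80, 0) mm from hook_grip in the hook's axes.
- hook_neck (a point): Beginning of the hook's half circle, at (80, 0, 0) mm from hook_grip in the hook's axes.
- tote_mid (a point): Bystander: middle of a blue tote 130 x 100 x 65 mm.
- carton_mid (a point): Bystander: middle of a carton 120 x 100 x 80 mm.
- jar_mid (a point): Bystander: middle of a jar, 56 mm across, 70 mm high, standing on the back of the roller shelf.
- wheel_mid (a point): Bystander: middle of a loose black roller wheel, 48 mm across, 20 mm high.
- wrench_mid (a point): Bystander: a steel wrench lying on the bench.
- tape_mid (a point): Bystander: middle of a yellow tape roll, 90 mm across, 45 mm high.
- bracket_mid (a point): Bystander: red angle bracket 100 x 40 x 44 mm.

How it is judged:
By the outcome, as a careful person would: the job done as asked, in the order asked, and still so for the second after the job is handed in, with the robot touching nothing.
It also fails if it takes over 72 s, if anything falls off the work surface, if the arm or the gripper's body presses on something with over 40 N, if the wrist force passes 120 N, or if a joint passes its speed limit or range.

### The arm

A 7-joint arm with a two-finger parallel gripper is mounted at the origin on the work surface. World frame = base frame: x ahead of the robot, y to its left, z up, the work surface at z = 0. Lengths are in mm, angles in rad, forces in N, time in s.
With the tool pointing down it reaches from about 400 to 925 mm from the base axis. Payload 5.6 kg.
Tool frame: the origin (TCP) lies where the fingers leave the gripper's body, on its centre line; the fingertips stand 73 mm ahead of it and the grasp point (between the pads) lies 54 mm ahead of it (arm.tcp_to_grasp is the z of the grasp point in the tool frame, in mm); z points along the fingers, y is the line along which they close (so a half turn about z gives the same grasp; the last joint's range is limited). The gripper opens to 85 mm and grips with 20 to 120 N. Pads are 22 mm wide; open, the fingers measure 114 mm over their backs; the gripper's body (76 mm by 85 mm) begins 54 mm behind the grasp point. The pads swing forward as they close: fully open they stand 13 mm farther back than shut.
Start: joints at [-1.389, 0.468, -0.012, 1.603, 0.006, 1.071, -0.056], TCP at [144.93, 633.641, 303.89] pointing down, gripper open.
Joint ranges: [-2.53, 2.53], [-0.31, 2.02], [-1.57, 1.55], [0.28, 2.44], [-1.29, 4.43], [0.15, 1.84], [-2.92, 2.92]. Speed limits (rad/s): [2.57, 2.57, 3.14, 3.14, 3.14, 3.14, 3.14].

### API

Orientations are given as a rotation vector (axis times angle).
In Python, from bench import arm gives the robot as it stands. The module is installed in compiled form; this text tells all that it offers.
- The arm moves only by the tool jog_arm, never from a script. Its argument "plan" is text: rows parted by semicolons, each of 6 numbers parted by spaces: the shift along the world's x, y, z in mm, then the turn, a rotation vector about the world's x, y, z in rad. A call has 1 to 5 rows; each row is the pose to reach, as a shift and turn from the pose commanded when the call began; what a row does not reach only later rows make up. A row lasts 1/10 s, in which the tool goes at most 50 mm and 8.59 degrees, less where a joint would pass 70% of its speed; a pose out of reach is approached as far as the arm can. A call with a gripper value outside its range is refused whole. "grip" is the finger opening in mm, from 0 to 85.4, set as the call begins (left out, the last holds). The fingers move at their own pace and stop on an object; "force" is the grip in N (left out, the last holds). Time passes only in rows, so rows that repeat a pose let the fingers close. It gives the time, the measured TCP pose, the force, the opening and the grip force at its end, in the units of the state.
- arm.get_state(): the state, without advancing time (a new reading comes with each control period).
- arm.camera(name): name is "side" or "top"; returns a dict with "image" (384x512x3 uint8, red, green, blue), "intrinsics" (3x3 intrinsics, pixels), "world_from_camera" (4x4, takes a point from camera to world coordinates). Camera axes: x right, y up, looking along -z (the intrinsics and any distortion apply to the point x, -y, -z); pixel columns grow to the right and rows downward; lengths in mm; the calibration is good to about 2 mm. A picture is of the moment at which its call begins. There is no depth.
- arm.hand_in(): hands the job in; it is judged then, once.
The state is a dict: "t": time; "joint_positions": joint angles; "joint_velocities": joint speeds; "tau": joint torques, N m; "tcp_pos": TCP position; "ee_rot": TCP orientation; "force": force on the tool from outside, world axes, zero at the start; "torque": the same for the moment, N m; "width": finger opening in mm; "grip_force": force on a finger pad.
Only numpy, scipy, OpenCV 4.12 (cv2) and the standard library are available. Lean on these libraries where they do the work, as an engineer would, in place of code of your own. Each camera call takes 0.05 s, during which the arm holds its last target. There are 200 camera calls.

## Working session

There is one attempt and no reset: what is moved stays moved. The work goes in short steps, Python scripts to look and compute and a tool call to move; the robot and the scene stay as the last step left them, time stands still between calls to the robot, and variables do not carry over. Pictures are saved under pics/ and viewed, at most 10 in all, crops included, and the job is handed in when it is done.

Besides the shell and the picture viewer there is one more tool, called as name(argument=value, ...), one argument or row to a line, values as JSON. jog_arm: Moves the arm, as the interface text tells. Its arguments: {"type":"object","properties":{"plan":{"type":"string"},"grip":{"type":"number"},"force":{"type":"number"}},"required":["plan"]}

```bash
mkdir -p pics; cat > h.py <<'E'
import numpy as np, cv2
from bench import arm
def look(name,fn=None):
    c=arm.camera(name); 
    if fn: cv2.imwrite('pics/'+fn,c['image'][:,:,::-1])
    return c
def ray(c,uv):
    K=np.array(c['intrinsics']);T=np.array(c['world_from_camera'])
    p=np.linalg.inv(K)@[uv[0],uv[1],1]; d=T[:3,:3]@[p[0],-p[1],-p[2]]
    return T[:3,3],d
def onz(c,uv,z):
    o,d=ray(c,uv); return o+d*(z-o[2])/d[2]
def proj(c,P):
    T=np.array(c['world_from_camera']);p=T[:3,:3].T@(np.array(P)-T[:3,3]);q=np.array(c['intrinsics'])@[p[0],-p[1],-p[2]];return q[:2]/q[2]
E
python3 - <<'E'
from h import *
for n in('top','side'):
    c=look(n,n+'0.png');print(c['intrinsics'],np.round(c['world_from_camera'],3),c.keys())
print(arm.get_state())
E
```

```text
[[449.54082247   0.         261.99033487]
 [  0.         449.54082247 196.97656978]
 [  0.           0.           1.        ]] [[ 2.700000e-02  9.900000e-01 -1.410000e-01  3.092960e+02]
 [-1.000000e+00  2.600000e-02 -9.000000e-03 -3.311000e+01]
 [-6.000000e-03  1.420000e-01  9.900000e-01  1.762399e+03]
 [ 0.000000e+00  0.000000e+00  0.000000e+00  1.000000e+00]] dict_keys(['image', 'intrinsics', 'world_from_camera'])
[[351.4534548    0.         255.85462982]
 [  0.         351.4534548  191.56589052]
 [  0.           0.           1.        ]] [[-9.58000e-01  1.74000e-01 -2.29000e-01  3.19358e+02]
 [-2.87000e-01 -6.02000e-01  7.45000e-01  7.45432e+02]
 [-8.00000e-03  7.79000e-01  6.27000e-01  7.27947e+02]
 [ 0.00000e+00  0.00000e+00  0.00000e+00  1.00000e+00]] dict_keys(['image', 'intrinsics', 'world_from_camera'])
{'t': 0.1, 'joint_positions': array([-1.38900059,  0.4683223 , -0.01158969,  1.60352772,  0.00599239,
        1.07143955, -0.05631053]), 'joint_velocities': array([-0.00032001, -0.001758  , -0.00016839, -0.00169784, -0.00056135,
        0.00017728,  0.00030446]), 'tau': array([ 1.10306042e-03, -5.33522022e+01,  2.16078653e-02, -2.51966858e+01,
        1.15274708e-02,  4.24588798e-03, -3.55991759e-06]), 'tcp_pos': array([144.86435291, 633.24806505, 303.01353913]), 'ee_rot': array([-3.52498519e-01, -3.12168386e+00,  2.60922741e-03]), 'force': array([-0.57117189, -0.36724279,  1.06685482]), 'torque': array([-0.02177102, -0.06814139, -0.01697741]), 'grip_force': 0.0, 'width': 85.34713992123001}
```

View pics/top0.png

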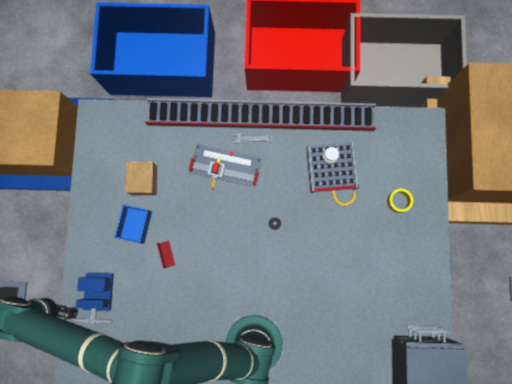

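View pics/side0.png

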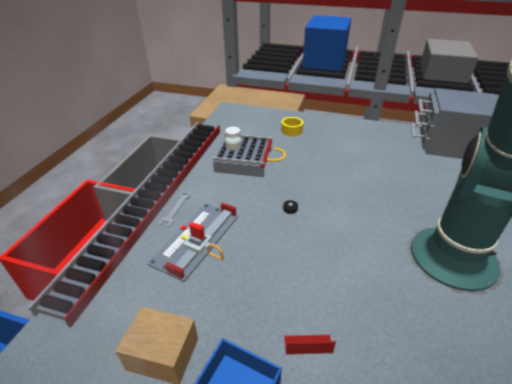

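Top view: setter around (225,166), grip (216,168), shelf (332,167) with yellow bow at (345,198). Side view: setter (195,240), grip (197,232), shelf (243,155), bow (277,155). Next, zoom crops and masks.

```bash
cat >> h.py <<'E'
def crop(im,x0,y0,w,h,s):
    return cv2.resize(im[y0:y0+h,x0:x0+w],None,fx=s,fy=s,interpolation=cv2.INTER_CUBIC)
def comps(im,kind,box,mina=3):
    x0,y0,x1,y1=box;s=im[y0:y1,x0:x1].astype(int);r,g,b=s[...,0],s[...,1],s[...,2]
    m={'red':(r>130)&(g<90)&(b<90)&(r-g>70),'yel':(r>130)&(g>90)&(b<110)&(r-b>60)&(g-b>30),'white':(r>200)&(g>200)&(b>200)}[kind]
    n,l,st,ce=cv2.connectedComponentsWithStats(m.astype(np.uint8),connectivity=8)
    return [(st[i,4],np.round(ce[i]+[x0,y0],2),st[i,:4]+[x0,y0,0,0]) for i in range(1,n) if st[i,4]>=mina]
E
python3 - <<'E'
from h import *
t=cv2.imread('pics/top0.png');s=cv2.imread('pics/side0.png')
a=np.hstack([crop(t,184,140,80,50,5),crop(t,300,138,80,50,5)])
b=np.hstack([crop(s,145,195,100,75,4),crop(s,205,115,100,75,4)])
cv2.imwrite('pics/z0.png',np.vstack([a,b]))
for n,im,bx in(('top',t,[(184,140,264,194),(300,138,380,210)]),('side',s,[(145,195,245,280),(205,115,310,190)])):
    for k in('red','yel'):
        for q in bx:
            for x in comps(im[:,:,::-1],k,q):print(n,k,*x)
E
```

```text
top red 8 [230.88 152.88] [230 152   3   3]
top red 26 [190.81 163.65] [189 158   5  12]
top red 45 [215.33 166.84] [213 162   6  10]
top red 26 [255.12 177.38] [253 172   5  12]
top red 101 [334.81 187.94] [315 186  41   5]
top yel 13 [218.15 160.23] [217 158   3   5]
top yel 26 [212.92 183.15] [211 178   5  11]
top yel 105 [343.35 199.03] [332 190  24  16]
side red 33 [227.67 205.79] [221 203  14   6]
side red 65 [195.88 226.35] [189 223  14   8]
side red 13 [183.   227.15] [181 226   5   3]
side red 59 [173.61 266.81] [166 263  16   9]
side red 60 [266.75 150.32] [263 139   8  23]
side yel 13 [184. 237.] [182 236   5   3]
side yel 32 [215.72 247.  ] [209 244  13  10]
side yel 32 [215.19 255.47] [208 252  15   7]
side yel 3 [205.33 117.33] [205 117   2   2]
side yel 341 [291.86 125.83] [282 117  21  19]
side yel 80 [277.91 155.31] [267 148  19  14]
```

View pics/z0.png

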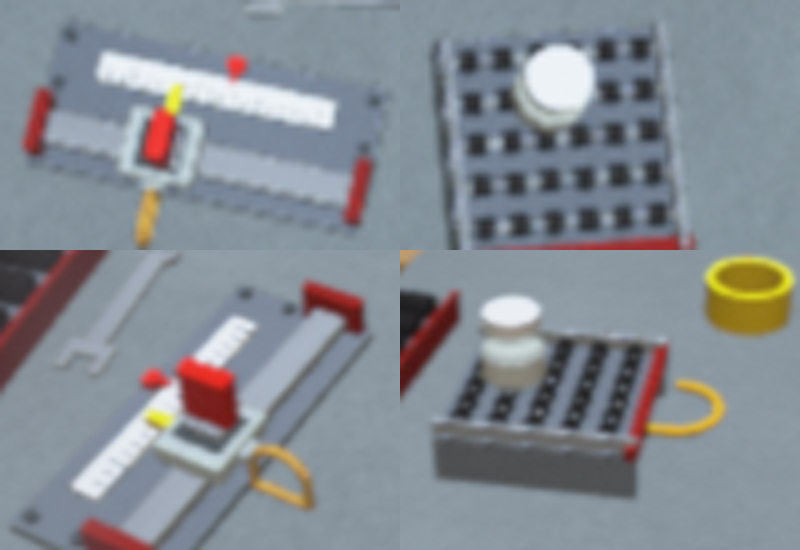

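```bash
cat >> h.py <<'E'
def tri(c1,u1,c2,u2):
    o1,d1=ray(c1,u1);o2,d2=ray(c2,u2)
    s=np.linalg.lstsq(np.stack([d1,-d2],1),o2-o1,rcond=None)[0]
    a=o1+s[0]*d1;b=o2+s[1]*d2;return (a+b)/2,np.linalg.norm(a-b)
E
python3 - <<'E'
from h import *
c=look('top');s=look('side')
for n,u,v in(('end+',(190.81,163.65),(173.61,266.81)),('end-',(255.12,177.38),(227.67,205.79)),('grip',(215.33,166.84),(195.88,226.35)),('mark',(230.88,152.88),(183,227.15)),('ptr',(218.15,160.23),(184,237))):
    p,e=tri(c,u,s,v);print(n,p.round(1),round(e,1))
L=onz(c,(190.81,163.65),36);R=onz(c,(255.12,177.38),36);y=L-R;print(L,R,np.linalg.norm(y))
ang=np.arctan2(-y[0],y[1]);print('yaw',ang)
X=np.array([np.cos(ang),np.sin(ang),0]);Y=np.array([-np.sin(ang),np.cos(ang),0])
m=(L+R)/2
for n,u,z in(('mark',(230.88,152.88),10),('ptr',(218.15,160.23),20),('grip',(215.33,166.84),90),('ring',(212.92,183.15),30)):
    p=onz(c,u,z)-m;print(n,p@X,p@Y)
for z,u in((20,(184,237)),(10,(183,227.15)),):
    p=onz(s,u,z)-m;print('side',p@X,p@Y)
for nm,im,bx in(('top',c,(300,138,380,210)),('side',s,(245,138,290,165))):
    print(nm)
    I=im['image'][bx[1]:bx[3],bx[0]:bx[2]].astype(int);r,g,b=I[...,0],I[...,1],I[...,2]
    m2=(r-b>45)&(g-b>25);vv,uu=np.nonzero(m2)
    P=np.array([onz(im,(a+bx[0],q+bx[1]),14) for a,q in zip(uu,vv)])
    A=np.c_[2*P[:,:2],np.ones(len(P))];w=np.linalg.lstsq(A,(P[:,:2]**2).sum(1),rcond=None)[0];
    print('circle all',w[:2],np.sqrt(w[2]+w[:2]@w[:2]),P.min(0),P.max(0))
    for row in sorted(set(vv)): print(row+bx[1],sorted(uu[vv==row]+bx[0]))
    m3=(r>120)&(g<80)&(b<80);vv,uu=np.nonzero(m3)
    print('edge',np.polyfit(uu+bx[0],vv+bx[1],1),uu.min()+bx[0],uu.max()+bx[0])
E
```

```text
end+ [681.  266.4  37.2] 1.7
end- [632.5  12.4  37. ] 0.8
grip [660.7 163.9  86.2] 2.1
mark [733.6 112.6  14.7] 1.3
ptr [701.3 161.2  31.5] 7.0
[680.42083739 266.27601969  36.        ] [632.3119949   12.32704284  36.        ] 258.4657493180322
yaw -0.18722424732727624
mark 81.3029043876012 -11.592904993106131
ptr 39.29030275702836 29.834407427391795
grip -1.954817131214711 23.89636434004935
ring -56.33205325256411 27.57405203620467
side 51.703898772921434 22.694890150075146
side 84.99160208507412 -15.217073744533236
top
circle all [ 580.04927998 -337.17097658] 40.406227878258576 [ 535.51108648 -381.30165142   14.        ] [ 594.14923036 -290.96835778   14.        ]
190 [np.int64(332), np.int64(333), np.int64(334)]
191 [np.int64(332), np.int64(333), np.int64(334)]
192 [np.int64(332), np.int64(333), np.int64(334), np.int64(335), np.int64(353), np.int64(354), np.int64(355)]
193 [np.int64(332), np.int64(333), np.int64(334), np.int64(335), np.int64(353), np.int64(354), np.int64(355)]
194 [np.int64(333), np.int64(334), np.int64(335), np.int64(353), np.int64(354), np.int64(355)]
195 [np.int
[... 2719 characters left out ...]
np.int64(278), np.int64(279), np.int64(280), np.int64(281), np.int64(282), np.int64(283)]
159 [np.int64(266), np.int64(267), np.int64(268), np.int64(269), np.int64(270), np.int64(271), np.int64(272), np.int64(273), np.int64(274), np.int64(275), np.int64(276), np.int64(277), np.int64(278), np.int64(279), np.int64(280), np.int64(281), np.int64(282)]
160 [np.int64(266), np.int64(267), np.int64(268), np.int64(269), np.int64(270), np.int64(271), np.int64(272), np.int64(273), np.int64(274), np.int64(275), np.int64(276), np.int64(277), np.int64(278), np.int64(279), np.int64(280)]
161 [np.int64(272), np.int64(273), np.int64(274), np.int64(275), np.int64(276)]
edge [ -2.75787791 886.68709088] 261 271
```

The zoom shows the setter with pointer about 41 mm on the high side of the red mark. The hook bow circle is centred at (580,-337), its neck leg on the left. Moving to above the red grip.

jog_arm(
  plan="37 -34 0 0 0 0.04;74 -68 0 0 0 0.04;111 -102 0 0 0 0.04;148 -136 0 0 0 0.04;184 -169 0 0 0 0.04",
  grip=60,
)

```text
t: 0.7
tcp_pos: [330.1, 463.0, 303.9]
ee_rot: [0.29, 3.128, 0.0]
force: [0.4, 0.2, 0.8]
width: 60.1
grip_force: 0.0
```

jog_arm(
  plan="37 -34 0 0 0 0;74 -68 0 0 0 0;111 -102 0 0 0 0;148 -136 0 0 0 0;184 -169 0 0 0 0",
)

```text
t: 1.2
tcp_pos: [514.1, 294.0, 304.0]
ee_rot: [0.29, 3.128, 0.0]
force: [1.1, 0.7, 0.6]
width: 60.0
grip_force: 0.0
```

jog_arm(
  plan="36 -32 -10 0 0 0;73 -65 -30 0 0 0;109 -98 -50 0 0 0;146 -130 -75 0 0 0;146 -130 -75 0 0 0",
)

```text
t: 1.7
tcp_pos: [661.0, 158.9, 225.5]
ee_rot: [-0.302, -3.125, 0.008]
force: [-0.7, -0.5, -0.2]
width: 60.0
grip_force: 0.0
```

```bash
python3 - <<'E'
from h import *
t=look('top')['image'];s=look('side')['image']
a=np.hstack([crop(t,184,140,80,60,5),crop(s,145,165,100,75,4)])
cv2.imwrite('pics/z1.png',a[:,:,::-1]);print(arm.get_state()['tcp_pos'])
E
```

```text
[659.32967667 163.0206535  226.97828486]
```

View pics/z1.png

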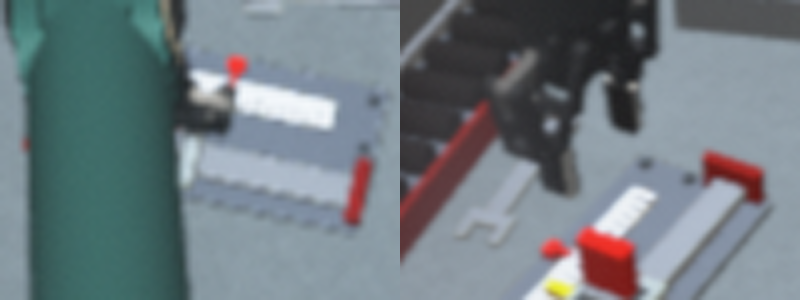

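The arm hides the setter from above; the side view shows fingers above the grip. Descend and grip.

jog_arm(
  plan="0 0 -30 0 0 0;0 0 -60 0 0 0;0 0 -90 0 0 0;0 0 -99 0 0 0;0 0 -99 0 0 0",
)

```text
t: 2.3
tcp_pos: [657.6, 167.4, 129.3]
ee_rot: [-0.286, -3.126, -0.0]
force: [0.8, -0.4, 0.6]
width: 59.9
grip_force: 0.0
```

jog_arm(
  plan="0 0 0 0 0 0;0 0 0 0 0 0;0 0 0 0 0 0;0 0 0 0 0 0;0 0 0 0 0 0",
  grip=0,
  force=40,
)

```text
t: 2.8
tcp_pos: [659.7, 165.8, 131.7]
ee_rot: [0.291, 3.126, 0.002]
force: [-2.0, 0.4, 5.3]
width: 15.5
grip_force: 40.5
```

jog_arm(
  plan="-2.6 -13.4 0 0 0 0;-5.1 -26.7 0 0 0 0;-7.6 -40.1 0 0 0 0;-10.2 -53.4 0 0 0 0;-12.7 -66.8 0 0 0 0",
)

```text
t: 3.3
tcp_pos: [647.3, 101.9, 131.7]
ee_rot: [0.288, 3.125, 0.008]
force: [0.8, 6.9, 4.8]
width: 15.6
grip_force: 40.7
```

jog_arm(
  plan="0 0 0 0 0 0;0 0 0 0 0 0;0 0 0 0 0 0",
)

```text
t: 3.6
tcp_pos: [646.8, 98.6, 131.6]
ee_rot: [0.291, 3.127, 0.001]
force: [-1.8, -0.5, 8.1]
width: 15.7
grip_force: 41.0
```

```bash
python3 - <<'E'
from h import *
T=look('top');S=look('side');t=T['image'];s=S['image']
a=np.hstack([crop(t,184,140,80,60,5),crop(s,145,175,100,75,4)])
cv2.imwrite('pics/z2.png',a[:,:,::-1]);print(arm.get_state()['tcp_pos'])
for k in('red','yel'):
    for x in comps(t,k,(184,140,264,194)):print('t',k,*x)
    for x in comps(s,k,(145,175,245,280)):print('s',k,*x)
E
```

```text
[646.75802696  98.63266297 131.61293503]
t red 30 [191.03 163.5 ] [189 158   5  12]
t red 30 [255.13 177.63] [253 172   5  12]
s red 13 [170.31 185.54] [167 180   9  11]
s red 33 [227.64 205.94] [221 203  14   6]
s red 3 [153. 207.] [152 206   3   3]
s red 26 [214.08 211.42] [212 209   6   6]
s red 3 [147.67 213.67] [147 213   2   2]
s red 13 [183.   227.15] [181 226   5   3]
s red 59 [173.63 267.07] [166 263  16   9]
s yel 12 [197.75 222.17] [196 221   5   4]
s yel 28 [229.21 231.43] [222 228  13  10]
s yel 26 [228.12 239.54] [222 236  13   7]
```

View pics/z2.png

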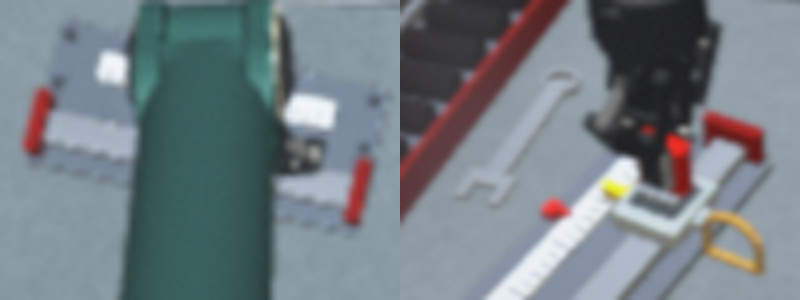

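```bash
cat >> h.py <<'E'
ang=-0.18722;X=np.array([np.cos(ang),np.sin(ang),0]);Y=np.array([-np.sin(ang),np.cos(ang),0])
m=np.array([656.37,139.30,36])
def loc(p): return np.round([(p-m)@X,(p-m)@Y,p[2]],1)
E
python3 - <<'E'
from h import *
T=look('top');S=look('side')
for z in(10,15,20,25,30,35,40):
    print(z,'ptr0 top',loc(onz(T,(218.15,160.23),z)),'side',loc(onz(S,(184,237),z)),'now',loc(onz(S,(197.75,222.17),z)),'mark',loc(onz(T,(230.88,152.88),z)),loc(onz(S,(183,227.15),z)))
for v in((173.61,266.81),(227.67,205.79)): print(loc(onz(S,v,36)))
E
```

```text
10 ptr0 top [41.3 31.3 10. ] side [58.7 15.5 10. ] now [ 58.7 -51.9  10. ] mark [ 81.3 -11.6  10. ] [ 85.  -15.2  10. ]
15 ptr0 top [40.3 30.6 15. ] side [55.2 19.1 15. ] now [ 55.2 -47.8  15. ] mark [ 80.2 -12.2  15. ] [ 81.3 -11.4  15. ]
20 ptr0 top [39.3 29.8 20. ] side [51.7 22.7 20. ] now [ 51.7 -43.8  20. ] mark [ 79.1 -12.9  20. ] [77.6 -7.6 20. ]
25 ptr0 top [38.3 29.1 25. ] side [48.2 26.3 25. ] now [ 48.2 -39.7  25. ] mark [ 78.  -13.5  25. ] [73.9 -3.8 25. ]
30 ptr0 top [37.3 28.3 30. ] side [44.7 29.9 30. ] now [ 44.7 -35.6  30. ] mark [ 76.8 -14.1  30. ] [70.3  0.  30. ]
35 ptr0 top [36.3 27.6 35. ] side [41.2 33.5 35. ] now [ 41.2 -31.6  35. ] mark [ 75.7 -14.8  35. ] [66.6  3.9 35. ]
40 ptr0 top [35.3 26.8 40. ] side [37.7 37.1 40. ] now [ 37.7 -27.5  40. ] mark [ 74.6 -15.4  40. ] [62.9  7.7 40. ]
[  2.1 129.1  36. ]
[   1.2 -130.    36. ]
```

jog_arm(
  plan="1.1 5.9 0 0 0 0;2.2 11.8 0 0 0 0;3.3 17.7 0 0 0 0;4.5 23.6 0 0 0 0;5.6 29.5 0 0 0 0",
)

```text
t: 4.3
tcp_pos: [652.1, 125.6, 131.6]
ee_rot: [0.294, 3.128, -0.004]
force: [-5.0, -5.3, 9.1]
width: 15.3
grip_force: 41.4
```

jog_arm(
  plan="0 0 0 0 0 0;0 0 0 0 0 0;0 0 0 0 0 0;0 0 0 0 0 0",
)

```text
t: 4.7
tcp_pos: [652.3, 127.0, 131.6]
ee_rot: [0.292, 3.127, -0.001]
force: [-2.8, -2.7, 8.9]
width: 15.5
grip_force: 41.2
```

```bash
python3 - <<'E'
from h import *
S=look('side');s=S['image'];print(arm.get_state()['tcp_pos'])
for k in('red','yel'):
    for x in comps(s,k,(175,200,245,260)):print('s',k,*x,loc(onz(S,x[1],29)))
E
```

```text
[652.29676699 127.03458553 131.62787065]
s red 33 [227.64 205.94] [221 203  14   6] [   5.4 -136.1   29. ]
s red 30 [208.1  217.83] [206 215   6   7] [ 29.  -65.2  29. ]
s red 13 [183.   227.15] [181 226   5   3] [71.  -0.7 29. ]
s yel 14 [193.93 226.71] [192 225   5   4] [ 44.4 -16.2  29. ]
s yel 28 [225.04 236.18] [218 233  13  10] [-53.3 -24.6  29. ]
s yel 29 [223.79 244.31] [217 241  14   7] [-65.9   2.6  29. ]
```

jog_arm(
  plan="0 0 0 0 0 0;0 0 0 0 0 0;0 0 0 0 0 0;0 0 40 0 0 0;0 0 80 0 0 0",
  grip=50,
)

```text
t: 5.25
tcp_pos: [650.9, 128.3, 209.0]
ee_rot: [-0.289, -3.125, 0.002]
force: [0.9, 0.3, 0.3]
width: 49.8
grip_force: 0.0
```

jog_arm(
  plan="-20 -45 0 0 0 0;-40 -90 0 0 0 0;-60 -135 0 0 0 0;-60 -180 0 0 0 0;-60 -180 0 0 0 0",
)

```text
t: 5.75
tcp_pos: [590.8, -60.1, 210.4]
ee_rot: [0.307, 3.126, -0.007]
force: [-0.0, -0.8, -0.2]
width: 50.1
grip_force: 0.0
```

```bash
python3 - <<'E'
from h import *
T=look('top');S=look('side');t=T['image'];s=S['image']
a=np.hstack([crop(t,204,140,40,50,10),crop(s,175,205,60,55,7)[:,:400][:500] if 0 else cv2.resize(s[205:255,175:215],(400,500),interpolation=cv2.INTER_CUBIC)])
cv2.imwrite('pics/z3.png',a[:,:,::-1]);print(arm.get_state()['tcp_pos'])
for k in('red','yel'):
    for x in comps(t,k,(184,140,264,194)):print('t',k,*x,*[loc(onz(T,x[1],z)) for z in (14,29,75)])
    for x in comps(s,k,(145,175,245,280)):print('s',k,*x,*[loc(onz(S,x[1],z)) for z in (14,29,75)])
E
```

```text
[591.74828705 -52.94835741 209.92754233]
t red 7 [231.   152.71] [230 152   3   3] [ 81.2 -12.4  14. ] [ 77.8 -14.3  29. ] [ 67.6 -20.1  75. ]
t red 30 [190.97 163.77] [189 158   5  12] [  3.6 133.1  14. ] [  0.9 130.   29. ] [ -7.3 120.3  75. ]
t red 38 [225.21 169.18] [223 164   5  11] [11.1 -4.9 14. ] [ 8.3 -6.8 29. ] [ -0.1 -12.8  75. ]
t red 10 [254.1 181.3] [253 179   3   5] [ -12.3 -127.3   14. ] [ -14.8 -128.3   29. ] [ -22.6 -131.1   75. ]
s red 5 [173. 182.] [171 180   5   5] [ 242.4 -172.2   14. ] [ 228.  -157.4   29. ] [ 183.8 -111.9   75. ]
s red 32 [227.66 205.91] [221 203  14   6] [  15.1 -150.6   14. ] [   5.5 -136.2   29. ] [-24.1 -92.2  75. ]
s red 3 [153. 207.] [152 206   3   3] [218.  -41.8  14. ] [204.1 -29.7  29. ] [161.4   7.3  75. ]
s red 67 [204.18 217.52] [198 214  13   8] [ 50.3 -73.9  14. ] [ 40.  -61.1  29. ] [  8.1 -22.   75. ]
s red 13 [183.   227.15] [181 226   5   3] [ 82.  -12.2  14. ] [71.  -0.7 29. ] [37.1 34.4 75. ]
s red 57 [173.39 266.84] [166 263  16   9] [ 16.7 116.5  14. ] [  7.1 125.3  29. ] [-22.6 152.1  75. ]
t yel 12 [229.17 162.67] [228 160   3   6] [ 40.1 -14.3  14. ] [ 37.1 -16.2  29. ] [ 27.9 -22.   75. ]
t yel 24 [224.21 185.67] [223 181   4  11] [-54.4 -15.9  14. ] [-56.6 -17.7  29. ] [-63.3 -23.5  75. ]
s yel 14 [193.93 226.71] [192 225   5   4] [ 54.9 -28.   14. ] [ 44.4 -16.2  29. ] [12.3 19.9 75. ]
s yel 29 [224.93 236.07] [218 233  13  10] [-44.4 -36.8  14. ] [-52.8 -24.8  29. ] [-78.5  11.9  75. ]
s yel 27 [224.26 244.48] [217 241  14   7] [-59.3  -8.8  14. ] [-67.4   2.6  29. ] [-92.2  37.5  75. ]
```

View pics/z3.png

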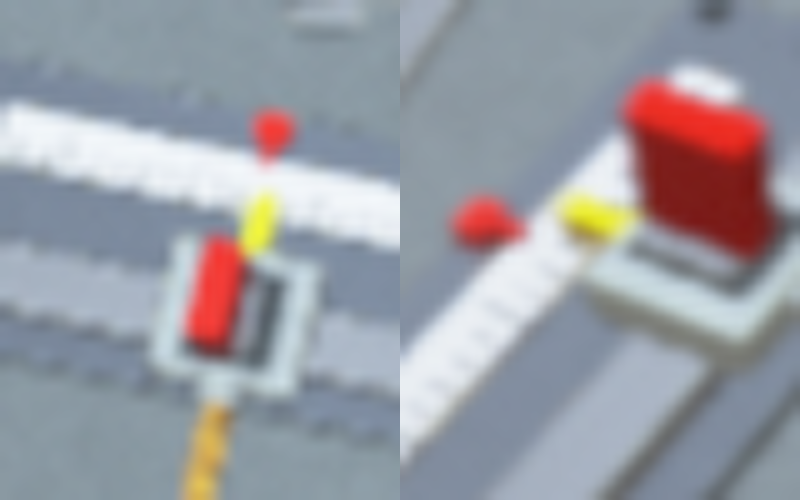

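Top view: pointer (229.2,162.7), mark (231,152.7), and the grip stands on the high side of its slot. Measure with soft centroids for sub-pixel precision.

```bash
cat >> h.py <<'E'
def soft(c,kind,box):
    x0,y0,x1,y1=box;I=c['image'][y0:y1,x0:x1].astype(float);r,g,b=I[...,0],I[...,1],I[...,2]
    w=np.minimum(r,g)-b if kind=='yel' else r-np.maximum(g,b)
    w=np.clip(w-15,0,None);v,u=np.mgrid[y0:y1,x0:x1];return np.array([(w*u).sum(),(w*v).sum()])/w.sum(),w.sum()/200
E
python3 - <<'E'
from h import *
T=look('top');S=look('side')
for c,bm,bp in((T,(226,147,236,158),(224,157,234,167)),(S,(178,222,189,232),(189,222,199,231))):
    a,n=soft(c,'red',bm);b,k=soft(c,'yel',bp);print(a,n,b,k,loc(onz(c,a,14)),loc(onz(c,b,29)))
# ring
for z in(25,): print(soft(T,'yel',(218,178,232,196)),loc(onz(T,soft(T,'yel',(218,178,232,196))[0],z)))
E
```

```text
[230.80243902 152.75670732] 8.2 [229.38575064 162.0956743 ] 9.825 [ 80.8 -11.7  14. ] [ 39.5 -16.5  29. ]
[183.13066073 226.76354863] 13.47 [194.00893522 226.29448995] 13.43 [ 82.7 -13.6  14. ] [ 45.2 -17.7  29. ]
(array([224.10023041, 185.61059908]), np.float64(8.68)) [-55.8 -16.8  25. ]
```

jog_arm(
  plan="20 45 0 0 0 0;40 90 0 0 0 0;60 135 0 0 0 0;60 180 0 0 0 0;60 180 -10 0 0 0",
)

```text
t: 6.45
tcp_pos: [651.3, 141.1, 200.2]
ee_rot: [0.267, 3.129, 0.011]
force: [-0.6, 1.3, -0.1]
width: 50.1
grip_force: 0.0
```

jog_arm(
  plan="0 0 -20 0 0 0;0 0 -45 0 0 0;0 0 -70 0 0 0;0 0 -70 0 0 0;0 0 -70 0 0 0",
)

```text
t: 6.95
tcp_pos: [651.5, 129.7, 129.6]
ee_rot: [-0.287, -3.127, -0.0]
force: [-0.0, 0.1, -0.5]
width: 49.8
grip_force: 0.0
```

jog_arm(
  plan="0 0 0 0 0 0;0 0 0 0 0 0;0 0 0 0 0 0;0 0 0 0 0 0;0 0 0 0 0 0",
  grip=0,
  force=40,
)

```text
t: 7.45
tcp_pos: [652.6, 128.0, 131.6]
ee_rot: [0.291, 3.126, 0.001]
force: [-1.5, -1.8, 7.1]
width: 15.2
grip_force: 40.8
```

jog_arm(
  plan="0.3 1.4 0 0 0 0;0.5 2.8 0 0 0 0;0.8 4.2 0 0 0 0;0.8 4.2 0 0 0 0;0.8 4.2 0 0 0 0",
)

```text
t: 7.95
tcp_pos: [653.1, 130.3, 131.6]
ee_rot: [0.293, 3.127, -0.003]
force: [-3.5, -5.4, 8.4]
width: 15.3
grip_force: 41.0
```

```bash
python3 - <<'E'
from h import *
S=look('side');print(arm.get_state()['tcp_pos'])
for x in comps(S['image'],'yel',(175,210,245,260)):print(*x,loc(onz(S,x[1],29)))
print(soft(S,'yel',(186,222,199,234)))
E
```

```text
[653.08828264 130.34598971 131.54176946]
14 [193.07 227.14] [191 226   5   4] [ 45.6 -13.7  29. ]
29 [223.72 236.48] [217 234  13   9] [-50.6 -22.   29. ]
28 [223.71 245.25] [217 242  14   7] [-67.5   5.6  29. ]
(array([193.33403509, 226.91684211]), np.float64(14.25))
```

jog_arm(
  plan="0.2 0.8 0 0 0 0;0.2 0.8 0 0 0 0;0.2 0.8 0 0 0 0",
)

```text
t: 8.3
tcp_pos: [653.2, 130.9, 131.5]
ee_rot: [0.293, 3.127, -0.003]
force: [-3.1, -5.3, 7.7]
width: 15.4
grip_force: 41.1
```

jog_arm(
  plan="0 0 0 0 0 0;0 0 0 0 0 0;0 0 0 0 0 0;0 0 40 0 0 0;0 0 80 0 0 0",
  grip=50,
)

```text
t: 8.8
tcp_pos: [651.9, 133.7, 209.0]
ee_rot: [-0.289, -3.125, 0.002]
force: [0.3, -0.1, -0.2]
width: 50.1
grip_force: 0.0
```

jog_arm(
  plan="-20 -45 0 0 0 0;-40 -90 0 0 0 0;-60 -135 0 0 0 0;-80 -180 0 0 0 0;-100 -220 0 0 0 0",
)

```text
t: 9.3
tcp_pos: [551.9, -88.5, 210.0]
ee_rot: [0.29, 3.128, -0.0]
force: [1.1, -1.4, -0.3]
width: 50.0
grip_force: 0.0
```

```bash
cat > meas.py <<'E'
from h import *
T=look('top');S=look('side');print(arm.get_state()['tcp_pos'])
for c,bm,bp in((T,(226,147,236,158),(223,157,234,167)),(S,(178,222,189,230),(188,222,199,233))):
    a,n=soft(c,'red',bm);b,k=soft(c,'yel',bp);print(a,n,b,k,loc(onz(c,a,14)),loc(onz(c,b,29)))
    for k in('red','yel'):
        for x in comps(c['image'],k,(184,140,250,194) if c is T else (175,200,245,260)):print(k,*x,*[loc(onz(c,x[1],z)) for z in (14,29,75)])
E
python3 meas.py
```

```text
[549.90902193 -93.55694402 210.05463833]
[230.80319803 152.75461255] 8.13 [228.46227775 161.76213359] 10.405 [ 80.8 -11.7  14. ] [ 40.1 -12.7  29. ]
red 7 [231.   152.71] [230 152   3   3] [ 81.2 -12.4  14. ] [ 77.8 -14.3  29. ] [ 67.6 -20.1  75. ]
red 30 [191.03 163.5 ] [189 158   5  12] [  4.7 133.2  14. ] [  2. 130.  29.] [ -6.2 120.3  75. ]
red 38 [224.29 168.76] [222 164   6  10] [12.  -0.9 14. ] [ 9.2 -2.9 29. ] [ 0.8 -9.  75. ]
yel 12 [228.17 162.67] [227 160   3   6] [ 39.3 -10.4  14. ] [ 36.3 -12.4  29. ] [ 27.1 -18.2  75. ]
yel 23 [223.26 185.43] [222 181   4  10] [-54.2 -12.   14. ] [-56.4 -13.9  29. ] [-63.1 -19.7  75. ]
[183.13310962 226.76845638] 13.41 [193.3466379  227.12333693] 13.905 [ 82.6 -13.6  14. ] [ 45.  -14.1  29. ]
red 31 [227.58 205.84] [221 203  14   6] [  15.5 -150.7   14. ] [   5.8 -136.4   29. ] [-23.8 -92.3  75. ]
red 68 [203.18 218.5 ] [197 215  14   8] [ 50.6 -69.   14. ] [ 40.2 -56.3  29. ] [  8.3 -17.5  75. ]
red 13 [183.   227.15] [181 226   5   3] [ 82.  -12.2  14. ] [71.  -0.7 29. ] [37.1 34.4 75. ]
yel 13 [193.   227.62] [191 226   5   4] [ 55.2 -23.7  14. ] [ 44.7 -12.   29. ] [12.5 23.8 75. ]
yel 28 [223.64 236.75] [217 234  13   9] [-42.5 -32.9  14. ] [-51. -21.  29.] [-76.8  15.4  75. ]
yel 28 [223.36 245.29] [217 242  14   7] [-58.7  -5.1  14. ] [-66.8   6.2  29. ] [-91.6  40.8  75. ]
```

Pointer is on the mark within about 0.5 mm, and the grip is on the high side. Next I work out the ring and the hook heading.

```bash
python3 - <<'E'
from h import *
T=look('top');S=look('side')
print('near',loc(onz(T,(220.3,179.6),10)),'far',loc(onz(T,(229,151.4),10)))
p,e=tri(T,(223.3,185.5),S,(223.5,241.2));print('ring',p,loc(p),e)
for xs in(-60,-56,-52):
    for c in(T,S):print(xs,[proj(c,m*[1,1,0]+X*(xs+a)+Y*-12.5+[0,0,z]).round(1) for a,z in((-21.5,25),(21.5,25),(0,45.5),(0,4.5))])
im=S['image'][230:256,210:238].astype(int);w=np.minimum(im[...,0],im[...,1])-im[...,2]
print(w)
E
```

```text
near [-33.3   5.3  10. ] far [85.6 -2.9 10. ]
ring [599.71536761 136.84691674  20.98191387] [-55.2 -13.   21. ] 0.6163080972224793
-60 [array([221.6, 191.7]), array([224. , 181.1]), array([222.3, 185.5]), array([223.3, 187.3])]
-60 [array([231.8, 243.6]), array([218.2, 238.3]), array([224.5, 235.6]), array([225.4, 246. ])]
-56 [array([221.8, 190.7]), array([224.3, 180.1]), array([222.5, 184.5]), array([223.5, 186.3])]
-56 [array([230.5, 243.1]), array([217. , 237.8]), array([223.2, 235.1]), array([224.2, 245.5])]
-52 [array([222. , 189.7]), array([224.5, 179.2]), array([222.8, 183.5]), array([223.7, 185.3])]
-52 [array([229.2, 242.6]), array([215.8, 237.3]), array([221.9, 234.6]), array([222.9, 245.1])]
[[ -2  -5 -12 -21 -22 -19 -11  -3  -1 -11 -23 -29 -30 -30 -26 -19 -15 -18
  -21 -22 -22 -23 -23 -23 -23 -23 -22 -23]
 [ -4 -10 -20 -22 -19 -14  -7  -3  -7 -18 -27 -31 -30 -28 -20 -14 -16 -21
  -22 -23 -23 -23 -23 -23 -23 -22 -23 -23]
 [-10 -19 -22 -21 -15 -12 -13 -10  -9 -12 -16 -20 -23 -20 -14 -14 -19 -22
  -22 -23 -22 -22 -23 -23 -23 -23 -22 -22]
 [-19 -22 -20 -16 -14 -18 -15   2  1
[... 1955 characters left out ...]
-14 -18 -20 -22 -22 -23 -23 -23 -22 -23 -22 -23 -22 -23 -22 -22 -22 -21
  -18 -14 -13 -17 -22 -23 -23 -23 -23 -22]
 [-19 -21 -22 -22 -22 -22 -23 -23 -22 -22 -23 -22 -21 -22 -23 -23 -22 -22
  -22 -22 -21 -21 -21 -23 -23 -23 -23 -22]
 [-22 -23 -22 -22 -22 -23 -22 -23 -23 -23 -23 -23 -22 -23 -23 -22 -23 -23
  -22 -22 -21 -22 -23 -23 -23 -23 -23 -22]
 [-22 -23 -22 -22 -22 -22 -22 -22 -23 -23 -23 -23 -23 -22 -23 -23 -23 -22
  -22 -23 -22 -22 -23 -23 -23 -23 -23 -23]
 [-23 -23 -22 -22 -23 -22 -22 -22 -23 -22 -22 -22 -22 -21 -22 -22 -22 -22
  -23 -23 -22 -22 -22 -22 -23 -23 -22 -22]
 [-22 -22 -23 -23 -23 -23 -22 -22 -22 -23 -22 -22 -22 -22 -22 -23 -22 -23
  -22 -23 -22 -22 -22 -23 -23 -23 -22 -23]]
```

jog_arm(
  plan="0 -35 0 0 0 -0.15;0 -70 0 0 0 -0.30;0 -105 0 0 0 -0.45;0 -140 0 0 0 -0.60;0 -175 0 0 0 -0.75",
  grip=30,
)

```text
t: 10.0
tcp_pos: [554.4, -260.7, 209.7]
ee_rot: [1.419, 2.803, 0.002]
force: [0.3, -0.1, 0.1]
width: 29.8
grip_force: 0.0
```

jog_arm(
  plan="-4 -25 0 0 0 -0.15;-9 -50 0 0 0 -0.30;-9 -76 0 0 0 -0.456;-9 -76 0 0 0 -0.456;-9 -76 0 0 0 -0.456",
)

```text
t: 10.5
tcp_pos: [545.0, -336.1, 209.2]
ee_rot: [-2.008, -2.415, -0.001]
force: [0.2, 0.4, 0.4]
width: 29.9
grip_force: 0.0
```

```bash
python3 - <<'E'
from h import *
from scipy.spatial.transform import Rotation as R
s=arm.get_state();y=R.from_rotvec(s['ee_rot']).as_matrix()[:,1];print(s['tcp_pos'],s['ee_rot'],y,np.arctan(y[1]/y[0]))
S=look('side');T=look('top')
cv2.imwrite('pics/z4.png',np.hstack([crop(S['image'],220,90,100,90,4),crop(T['image'],295,130,80,72,5)])[:,:,::-1])
p=proj(S,[541,-344.4,14]);print(p, proj(T,[541,-344.4,14]))
E
```

```text
[ 545.03633307 -336.06284414  209.24057891] [-2.00803309e+00 -2.41503702e+00 -7.21775006e-04] [ 9.83207385e-01  1.82491684e-01 -1.55749425e-04] 0.18352010068840435
[284.43034624 154.46315765] [345.58541971 203.70422463]
```

View pics/z4.png

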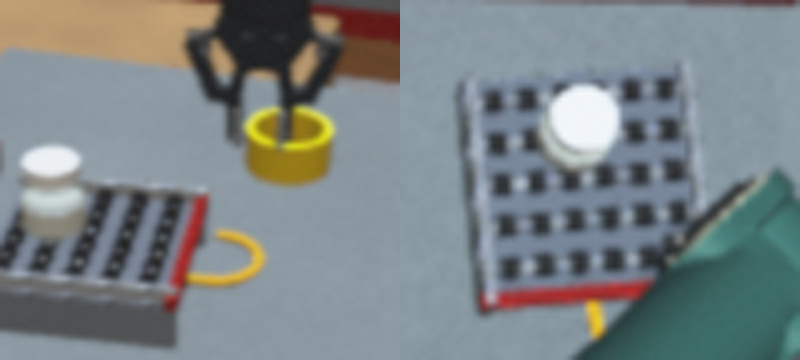

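Side view: bow at (284,154) below the gripper, where predicted. Correct and descend onto the bend, then close.

jog_arm(
  plan="-4 -8 -30 0 0 0;-4 -8 -70 0 0 0;-4 -8 -105 0 0 0;-4 -8 -132 0 0 0;-4 -8 -132 0 0 0",
)

```text
t: 11.1
tcp_pos: [539.7, -343.2, 75.1]
ee_rot: [-2.006, -2.412, -0.0]
force: [0.4, 0.2, -0.2]
width: 30.0
grip_force: 0.0
```

jog_arm(
  plan="0 0 0 0 0 0;0 0 0 0 0 0;0 0 0 0 0 0;0 0 0 0 0 0",
  grip=0,
  force=50,
)

```text
t: 11.5
tcp_pos: [540.6, -345.5, 79.0]
ee_rot: [2.011, 2.411, 0.001]
force: [0.5, 0.2, -1.0]
width: 8.2
grip_force: 47.1
```

jog_arm(
  plan="-15 -2.7 0 0 0 0;-30 -5.4 0 0 0 0;-45 -8 0 0 0 0;-60 -10.8 0 0 0 0;-75 -13.5 0 0 0 0",
)

```text
t: 12.0
tcp_pos: [463.4, -359.6, 78.2]
ee_rot: [2.014, 2.411, 0.0]
force: [1.3, -0.2, 1.2]
width: 8.7
grip_force: 47.2
```

jog_arm(
  plan="-15 -2.7 0 0 0 0;-30 -5.4 0 0 0 0;-45 -8 0 0 0 0;-60 -10.8 0 0 0 0;-75 -13.5 0 0 0 0",
)

```text
t: 12.5
tcp_pos: [388.6, -372.9, 77.9]
ee_rot: [-2.013, -2.412, -0.0]
force: [1.8, -0.2, 0.2]
width: 8.5
grip_force: 47.2
```

```bash
python3 - <<'E'
from h import *
s=arm.get_state();print(s['tcp_pos'],s['force'],s['width'],s['grip_force'])
S=look('side');T=look('top')
cv2.imwrite('pics/z5.png',np.hstack([crop(S['image'],230,110,100,90,4),crop(T['image'],295,170,80,72,5)])[:,:,::-1])
E
```

```text
[ 388.58031061 -372.85352777   77.88900234] [ 1.84509741 -0.22158299  0.21931514] 8.483715012427794 47.247434332966805
```

View pics/z5.png

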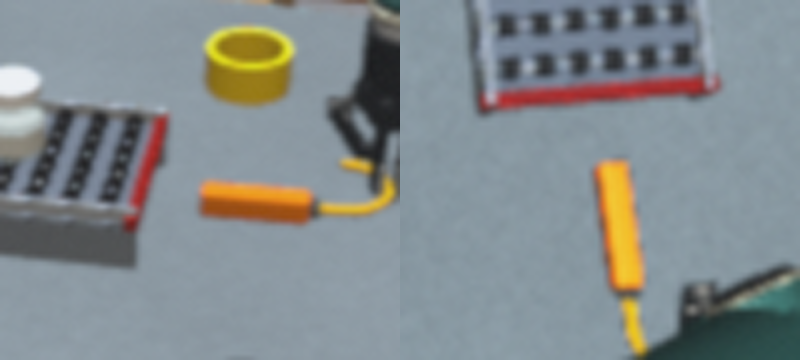

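The hook is out, its handle clear of the shelf by about 50 mm. Release, rise and measure the handle.

jog_arm(
  plan="0 0 0 0 0 0;0 0 0 0 0 0;0 0 0 0 0 0;0 0 25 0 0 0;0 0 60 0 0 0",
  grip=30,
)

```text
t: 13.1
tcp_pos: [389.4, -371.5, 136.9]
ee_rot: [-2.009, -2.41, 0.001]
force: [0.3, -0.5, 0.5]
width: 29.9
grip_force: 0.0
```

jog_arm(
  plan="0 0 40 0 0 -0.15;0 -20 60 0 0 -0.3;0 -50 60 0 0 -0.45;0 -80 60 0 0 -0.6;0 -80 60 0 0 -0.75",
  grip=60,
)

```text
t: 13.6
tcp_pos: [389.5, -456.3, 198.7]
ee_rot: [2.759, 1.494, -0.003]
force: [-1.0, 0.3, 0.0]
width: 60.0
grip_force: 0.0
```

```bash
cat > hk.py <<'E'
from h import *
def handle(c,box,z):
    x0,y0,x1,y1=box;I=c['image'][y0:y1,x0:x1].astype(int);r,g,b=I[...,0],I[...,1],I[...,2]
    w=(r>150)&(g>70)&(g<200)&(r-b>90)&(g-b>25)
    v,u=np.nonzero(w);P=np.array([onz(c,(a+x0,q+y0),z) for a,q in zip(u,v)])[:,:2];return P
if __name__=='__main__':
    T=look('top');S=look('side');print(arm.get_state()['tcp_pos'])
    for c,b in((T,(310,185,380,250)),(S,(275,140,345,185))):
        P=handle(c,b,22);np.save('P.npy',P);print(len(P),P.min(0),P.max(0))
        for x in np.arange(380,620,10):
            q=P[(P[:,0]>=x)&(P[:,0]<x+10)]
            if len(q):print(x,len(q),q.mean(0).round(1),q[:,1].min().round(),q[:,1].max().round())
E
python3 hk.py
```

```text
[ 389.99698263 -452.84227919  197.44263912]
220 [ 387.30881312 -406.41682725] [ 545.95930767 -297.85378313]
380 3 [ 387.4 -344.7] -349.0 -341.0
390 12 [ 394.9 -339. ] -349.0 -329.0
400 9 [ 406.4 -354.1] -406.0 -325.0
410 14 [ 415.3 -370.6] -406.0 -322.0
420 11 [ 424.7 -353.8] -406.0 -322.0
430 6 [ 433.8 -350.5] -406.0 -322.0
440 4 [ 448.4 -319.6] -325.0 -314.0
450 15 [ 455.1 -319.4] -333.0 -310.0
460 16 [ 464.5 -321.4] -333.0 -310.0
470 20 [ 475.7 -318.1] -329.0 -306.0
480 13 [ 485.1 -316.6] -329.0 -306.0
490 19 [ 495.1 -314.8] -325.0 -302.0
500 14 [ 504.7 -313.6] -325.0 -302.0
510 19 [ 514.2 -312.3] -325.0 -302.0
520 16 [ 525.4 -308.9] -321.0 -298.0
530 18 [ 534.6 -310.9] -321.0 -298.0
540 11 [ 543.6 -308.5] -317.0 -298.0
246 [ 381.44280752 -398.91834176] [ 546.67987818 -288.11190574]
380 14 [ 386.1 -355. ] -379.0 -330.0
390 16 [ 394.3 -351.6] -390.0 -321.0
400 13 [ 405.2 -357.7] -395.0 -318.0
410 10 [ 415.5 -355.5] -399.0 -315.0
420 11 [ 424.8 -351.8] -398.0 -312.0
430 6 [ 433.7 -328.1] -395.0 -310.0
440 2 [ 449.3 -313. ] -320.0 -306.0
450 18 [ 455.6 -312.4] -337.0 -291.0
460 22 [ 464.8 -314.1] -336.0 -290.0
470 20 [ 475.1 -311.4] -333.0 -291.0
480 19 [ 484.9 -310.6] -331.0 -288.0
490 18 [ 494.9 -310. ] -328.0 -292.0
500 18 [ 505.2 -307.8] -330.0 -289.0
510 18 [ 514.9 -308.8] -329.0 -288.0
520 17 [ 524.9 -309.2] -327.0 -291.0
530 16 [ 534.6 -306.7] -324.0 -289.0
540 8 [ 543.3 -309.7] -321.0 -299.0
```

jog_arm(
  plan="25 32 0 0 0 -0.15;50 64 0 0 0 -0.30;75 95 0 0 0 -0.45;100 127 0 0 0 -0.60;109 138 0 0 0 -0.75",
  grip=50,
)

```text
t: 14.2
tcp_pos: [502.3, -308.9, 197.0]
ee_rot: [-3.112, -0.402, -0.001]
force: [-0.1, -0.3, -0.4]
width: 49.7
grip_force: 0.0
```

jog_arm(
  plan="0 0 0 0 0 -0.10;0 0 -30 0 0 -0.103;0 0 -60 0 0 -0.103;0 0 -60 0 0 -0.103",
)

```text
t: 14.6
tcp_pos: [497.5, -311.7, 134.4]
ee_rot: [-3.128, -0.24, 0.009]
force: [-0.4, 0.0, -0.8]
width: 50.2
grip_force: 0.0
```

```bash
python3 - <<'E'
from h import *
from scipy.spatial.transform import Rotation as R
s=arm.get_state();y=R.from_rotvec(s['ee_rot']).as_matrix()[:,1];print(s['tcp_pos'],np.arctan2(y[1],y[0]))
E
```

```text
[ 497.4798558  -311.73748583  134.37265717] -1.4179223426471281
```

jog_arm(
  plan="1 -3 -20 0 0 0;1 -3 -40 0 0 0;1 -3 -58 0 0 0;1 -3 -58 0 0 0;1 -3 -58 0 0 0",
)

```text
t: 15.1
tcp_pos: [499.5, -317.9, 79.6]
ee_rot: [-3.133, -0.232, 0.001]
force: [0.4, 0.7, -0.4]
width: 50.1
grip_force: 0.0
```

jog_arm(
  plan="0 0 0 0 0 0;0 0 0 0 0 0;0 0 0 0 0 0;0 0 0 0 0 0;0 0 0 0 0 0",
  grip=0,
  force=60,
)

```text
t: 15.6
tcp_pos: [500.4, -317.9, 80.9]
ee_rot: [3.133, 0.232, 0.002]
force: [-0.1, 0.6, 6.0]
width: 22.9
grip_force: 60.1
```

jog_arm(
  plan="0 0 20 0 0 0;0 0 50 0 0 0;0 0 80 0 0 0;0 0 80 0 0 0;0 0 80 0 0 0",
)

```text
t: 16.1
tcp_pos: [500.1, -317.3, 160.7]
ee_rot: [3.133, 0.232, 0.002]
force: [-0.4, 0.7, -2.9]
width: 23.0
grip_force: 59.3
```

```bash
python3 - <<'E'
from h import *
s=arm.get_state();print(s['tcp_pos'],s['ee_rot'],s['force'],s['width'])
from hk import handle
T=look('top');S=look('side')
cv2.imwrite('pics/z6.png',np.hstack([crop(S['image'],250,90,100,90,4),crop(T['image'],300,170,80,72,5)])[:,:,::-1])
E
```

```text
[ 500.08325137 -317.34403504  160.73949706] [3.13287017e+00 2.32432136e-01 2.23079836e-03] [-0.37416687  0.69045348 -2.91118847] 23.02350936198535
```

View pics/z6.png

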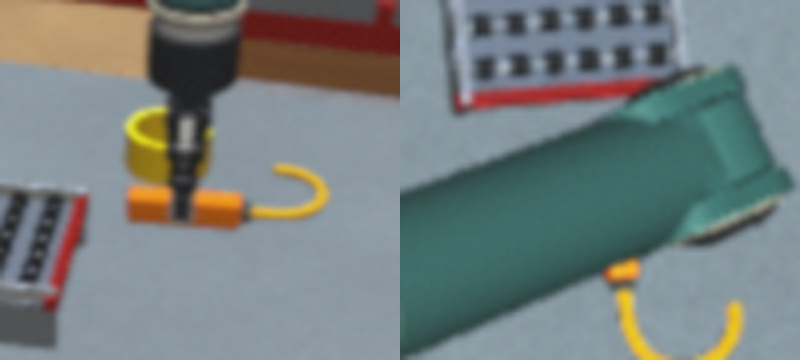

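The hook is held flat, mid-handle. Fit the bow circle to get its offset from the TCP.

```bash
cat > fit.py <<'E'
from h import *
from scipy.optimize import least_squares
from scipy.spatial.transform import Rotation as R
def fit(c,box,z,guess):
    x0,y0,x1,y1=box;I=c['image'][y0:y1,x0:x1].astype(int);r,g,b=I[...,0],I[...,1],I[...,2]
    v,u=np.nonzero((r-b>45)&(g-b>25));P=np.array([onz(c,(a+x0,q+y0),z)[:2] for a,q in zip(u,v)])
    d=np.hypot(*(P-guess).T);P=P[(d<56)&(d>25)]
    f=least_squares(lambda q:np.hypot(P[:,0]-q[0],P[:,1]-q[1])-40,guess,loss='soft_l1',f_scale=3)
    return f.x,len(P),np.sqrt((f.fun**2).mean()),P
def tool():
    s=arm.get_state();M=R.from_rotvec(s['ee_rot']).as_matrix();hy=M[:,1];hx=np.array([hy[1],-hy[0],0]);return s['tcp_pos'],hx,hy
E
python3 - <<'E'
from fit import *
T=look('top');S=look('side');p,hx,hy=tool();z=p[2]-80.9+14
g=(p+80*hx+40*hy)[:2];print(p,hx,hy,'guess',g)
for c in(T,S):
    u=proj(c,[*g,z]).astype(int);b=(max(u[0]-22,0),u[1]-22,u[0]+24,u[1]+24)
    q,n,e,P=fit(c,b,z,g);d=np.array([*q,0])-p;print(q,n,e,'tool-frame centre',d@hx,d@hy)
    # only half circle side (beyond centre)
    K=P[(P-q)@hx[:2]>0];f=least_squares(lambda q:np.hypot(K[:,0]-q[0],K[:,1]-q[1])-40,q,loss='soft_l1',f_scale=3).x;d=np.array([*f,0])-p;print(len(K),f,d@hx,d@hy)
E
```

```text
[ 499.28616557 -317.09901032  158.80894343] [-0.98909478 -0.14727497  0.        ] [ 0.14727497 -0.98909478 -0.00126553] guess [ 426.0495822  -368.44479928]
[ 424.16620429 -365.86832232] 161 4.948332293069289 tool-frame centre 81.4832605533953 37.375159022170656
119 [ 422.78724286 -367.53378306] 83.09246479527422 38.8193710336063
[ 426.10749096 -366.7172202 ] 137 6.1403034519071955 tool-frame centre 79.6881654643766 38.50070242129012
87 [ 423.67011613 -368.92790947] 82.42453938519004 40.328319330941895
```

```bash
python3 - <<'E'
from fit import *
s=arm.get_state();p,hx,hy=tool();az=np.arctan2(hx[1],hx[0])
C=m+X*(-56-40)+Y*-12.7;print('C',C)
def pose(f):
    a=ang+np.radians(f);x=np.array([np.cos(a),np.sin(a),0]);y=np.array([-x[1],x[0],0]);return (C-82*x-39.5*y)[:2],a
q,a=pose(-120);print('start',q,'from',p,'shift',q-p[:2],'turn',a-az)
prev=q
for k in range(4):
    b,a0=pose(-120+30*k)
    print('; '.join('%.1f %.1f 0 0 0 %.4f'%(*(pose(-120+30*k+6*i)[0]-b),0.10472*i) for i in range(1,6)))
print(pose(0))
T=look('top')
for n,u,z in(('wheel',(274.5,223.5),20),('bracket',(166,255),44)):print(n,onz(T,u,z))
E
```

```text
C [559.68372702 144.69023347  36.        ]
start [583.25079174 232.60407459] from [ 499.28616557 -317.09901032  158.80894343] shift [ 83.96462617 549.70308491] turn 0.7121647977506904
-9.3 2.0 0 0 0 0.1047; -18.8 3.0 0 0 0 0.2094; -28.3 3.0 0 0 0 0.3142; -37.8 2.0 0 0 0 0.4189; -47.1 0.0 0 0 0 0.5236
-9.1 -2.9 0 0 0 0.1047; -17.8 -6.8 0 0 0 0.2094; -26.0 -11.6 0 0 0 0.3142; -33.7 -17.2 0 0 0 0.4189; -40.8 -23.6 0 0 0 0.5236
-6.4 -7.1 0 0 0 0.1047; -12.0 -14.8 0 0 0 0.2094; -16.7 -23.0 0 0 0 0.3142; -20.6 -31.7 0 0 0 0.4189; -23.6 -40.8 0 0 0 0.5236
-2.0 -9.3 0 0 0 0.1047; -3.0 -18.8 0 0 0 0.2094; -3.0 -28.3 0 0 0 0.3142; -2.0 -37.8 0 0 0 0.4189; -0.0 -47.1 0 0 0 0.5236
(array([471.7645749 , 121.14298965]), np.float64(-0.18722))
wheel [455.36829748 -67.84344984  20.        ]
bracket [322.52765752 341.49417905  44.        ]
```

jog_arm(
  plan="0 40 5 0 0 0;0 85 10 0 0 0.1;0 130 10 0 0 0.2;0 175 10 0 0 0.3;0 220 10 0 0 0.4",
)

```text
t: 16.85
tcp_pos: [499.3, -96.0, 169.4]
ee_rot: [3.023, 0.855, -0.001]
force: [0.8, 0.4, -2.0]
width: 22.9
grip_force: 59.7
```

jog_arm(
  plan="0 45 0 0 0 0.1;0 90 0 0 0 0.2;0 135 0 0 0 0.312;5 180 0 0 0 0.312;10 225 0 0 0 0.312",
)

```text
t: 17.35
tcp_pos: [509.5, 128.9, 169.6]
ee_rot: [-2.856, -1.309, 0.001]
force: [1.2, 0.3, -1.7]
width: 22.7
grip_force: 59.5
```

jog_arm(
  plan="25 35 0 0 0 0;40 70 0 0 0 0;60 104 0 0 0 0;74 104 0 0 0 0;74 104 0 0 0 0",
)

```text
t: 17.85
tcp_pos: [584.9, 231.9, 169.0]
ee_rot: [2.853, 1.311, -0.0]
force: [-0.5, -0.9, -2.1]
width: 22.3
grip_force: 59.6
```

```bash
cat > chk.py <<'E'
from fit import *
T=look('top');S=look('side');p,hx,hy=tool();z=p[2]-80.9+14
C=m+X*-96+Y*-12.7
print(p,'phi',np.degrees(np.arctan2(hx[1],hx[0])-ang),'nominal C err (setter)',loc(p+82*hx+39.5*hy)-loc(C))
g=(p+82*hx+39.5*hy)[:2]
for c in(T,S):
    u=proj(c,[*g,z]).astype(int);b=(max(u[0]-22,0),u[1]-22,u[0]+24,u[1]+24)
    q,n,e,P=fit(c,b,z,g);K=P[(P-q)@hx[:2]>0]
    if len(K)<20: print('few',len(K));continue
    f=least_squares(lambda q:np.hypot(K[:,0]-q[0],K[:,1]-q[1])-40,q,loss='soft_l1',f_scale=3).x;d=np.array([*f,p[2]])-p;print(len(K),f,'tool',d@hx,d@hy,'err',loc(np.array([*f,0]))-loc(C))
E
python3 chk.py
```

```text
[583.28215678 229.93414833 169.03659181] phi -120.10650697833178 nominal C err (setter) [  0.4  -2.6 133. ]
121 [560.21338769 144.12129303] tool 80.01098026933482 38.65562351771353 err [  0.6  -0.5 -36. ]
183 [560.30273718 141.9674287 ] tool 81.58220141700045 40.13155676516857 err [  1.1  -2.6 -36. ]
```

jog_arm(
  plan="0 2 -20 0 0 0;0 2 -40 0 0 0;0 2 -60 0 0 0;0 2 -78 0 0 0;0 2 -78 0 0 0",
)

```text
t: 18.45
tcp_pos: [581.8, 232.5, 88.4]
ee_rot: [-2.856, -1.309, 0.009]
force: [-0.4, -0.2, -1.8]
width: 22.4
grip_force: 59.5
```

```bash
python3 chk.py; python3 - <<'E'
from h import *
S=look('side');T=look('top')
cv2.imwrite('pics/z7.png',np.hstack([crop(S['image'],165,200,100,90,4),crop(T['image'],184,145,80,72,5)])[:,:,::-1])
E
```

```text
[583.7831627  232.8287438   91.37778662] phi -120.05087486745566 nominal C err (setter) [ 0.4  0.3 55.4]
107 [556.39782373 144.35393276] tool 84.88350621875836 37.04779803710778 err [ -3.2  -0.9 -36. ]
167 [558.76771867 145.86881822] tool 82.18851913816972 37.85298412075715 err [ -1.1   1.  -36. ]
```

View pics/z7.png

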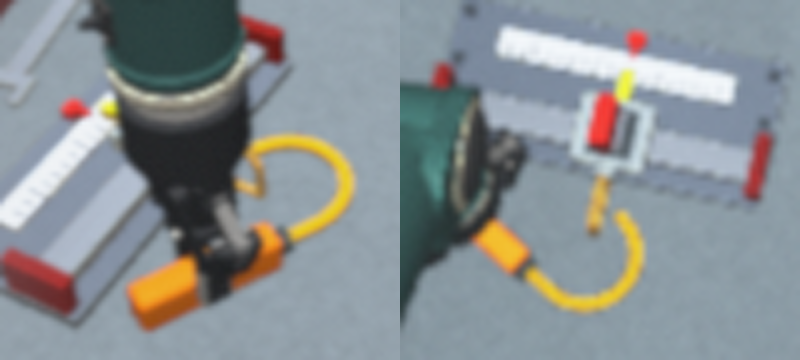

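Last picture: the tip, at top pixel (228,187), is just on the low side of the ring (rows 180–192) and in line with its opening. Swing in.

jog_arm(
  plan="-9.3 2 0 0 0 0.105;-18.8 3 0 0 0 0.209;-28.3 3 0 0 0 0.314;-37.8 2 0 0 0 0.419;-47.1 0 0 0 0 0.524",
)

```text
t: 19.15
tcp_pos: [537.0, 233.7, 93.1]
ee_rot: [2.414, 2.01, 0.004]
force: [0.1, 0.4, -2.2]
width: 23.1
grip_force: 59.7
```

```bash
python3 chk.py; python3 meas.py | grep -v red
```

```text
[536.26041162 233.39394924  92.95398431] phi -89.98179124100707 nominal C err (setter) [ 0.   0.8 56.9]
119 [560.07110575 145.91178473] tool 81.5342178135434 39.65160077884291 err [  0.2   1.3 -36. ]
66 [559.09579717 146.10133953] tool 81.52919207464778 38.65805532714694 err [ -0.8   1.3 -36. ]
[537.61905441 233.5458866   92.86328096]
[230.80413625 152.75608273] 8.22 [228.45393795 161.77279236] 10.475 [ 80.8 -11.7  14. ] [ 40.  -12.6  29. ]
yel 12 [228.17 162.67] [227 160   3   6] [ 39.3 -10.4  14. ] [ 36.3 -12.4  29. ] [ 27.1 -18.2  75. ]
yel 50 [225.78 187.42] [222 181  10  13] [-59.9 -23.5  14. ] [-62.  -25.3  29. ] [-68.6 -30.8  75. ]
[183.14109347 226.78377425] 14.175 [193.36978061 227.16772824] 14.13 [ 82.6 -13.6  14. ] [ 44.8 -14.   29. ]
yel 13 [193.   227.62] [191 226   5   4] [ 55.2 -23.7  14. ] [ 44.7 -12.   29. ] [12.5 23.8 75. ]
yel 7 [243.57 257.71] [243 256   2   4] [-129.     8.1   14. ] [-135.6   19.1   29. ] [-155.9   52.9   75. ]
```

jog_arm(
  plan="-9.1 -2.9 0 0 0 0.105;-17.8 -6.8 0 0 0 0.209;-26 -11.6 0 0 0 0.314;-33.7 -17.2 0 0 0 0.419;-40.8 -23.6 0 0 0 0.524",
)

```text
t: 19.85
tcp_pos: [496.6, 209.7, 92.2]
ee_rot: [1.814, 2.563, 0.001]
force: [0.7, -0.9, -1.8]
width: 22.7
grip_force: 59.7
```

jog_arm(
  plan="-6.4 -7.1 0 0 0 0.105;-12 -14.8 0 0 0 0.209;-16.7 -23 0 0 0 0.314;-20.6 -31.7 0 0 0 0.419;-23.6 -40.8 0 0 0 0.524",
)

```text
t: 20.35
tcp_pos: [473.2, 168.6, 92.2]
ee_rot: [1.089, 2.946, 0.001]
force: [-0.2, -0.3, -2.9]
width: 22.8
grip_force: 59.7
```

```bash
python3 chk.py; python3 meas.py | grep -v red
```

```text
[472.9645211  167.43195554  92.16261173] phi -30.18728817222936 nominal C err (setter) [ 1.3 -0.9 56.2]
123 [560.66731711 144.54807224] tool 81.26352486792608 40.14588437122721 err [  1.   0. -36.]
204 [561.2819515  142.57354125] tool 83.02117459915038 39.056290189155035 err [  2.   -1.8 -36. ]
[473.24582183 168.93251891  92.14009086]
[230.80232558 152.75826193] 8.17 [228.45619914 161.76256582] 10.445 [ 80.8 -11.7  14. ] [ 40.1 -12.6  29. ]
yel 13 [228.15 162.46] [227 160   3   6] [ 40.1 -10.2  14. ] [ 37.1 -12.1  29. ] [ 27.9 -18.   75. ]
yel 79 [223.1  187.01] [213 181  20  13] [-60.5 -12.8  14. ] [-62.7 -14.7  29. ] [-69.2 -20.5  75. ]
[183.14368023 226.77637739] 13.885 [193.3669627  227.15701599] 14.075 [ 82.6 -13.6  14. ] [ 44.8 -14.   29. ]
yel 13 [193.   227.62] [191 226   5   4] [ 55.2 -23.7  14. ] [ 44.7 -12.   29. ] [12.5 23.8 75. ]
yel 172 [227.66 240.2 ] [217 233  28  20] [-59.4 -26.7  14. ] [-67.4 -15.   29. ] [-92.2  21.1  75. ]
```

Clean so far. Final 30°, pulling about 1 mm back in x.

jog_arm(
  plan="-2.5 -9.3 0 0 0 0.105;-4 -18.8 0 0 0 0.209;-4 -28 0 0 0 0.314;-3 -37 0 0 0 0.419;-1 -46.5 0 0 0 0.526",
)

```text
t: 21.05
tcp_pos: [471.9, 122.9, 91.9]
ee_rot: [0.285, 3.128, 0.0]
force: [0.1, -0.7, -2.6]
width: 22.6
grip_force: 59.7
```

jog_arm(
  plan="0 0 0 0 0 0;0 0 -3 0 0 0;0 0 -6 0 0 0;0 0 -9 0 0 0;0 0 -9 0 0 0",
)

```text
t: 21.55
tcp_pos: [470.9, 122.9, 82.3]
ee_rot: [-0.288, -3.127, 0.001]
force: [0.6, 0.4, -2.6]
width: 22.7
grip_force: 59.6
```

```bash
python3 chk.py; python3 meas.py | grep -v red;python3 -c "
from h import *
s=arm.get_state();print(s['force'],s['tcp_pos'])"
```

```text
[471.17182006 122.73525789  82.68370244] phi 0.19256185956552718 nominal C err (setter) [-1.   1.7 46.7]
120 [558.67497998 145.92075332] tool 81.7894444309061 38.792483053368585 err [ -1.2   1.  -36. ]
208 [559.30401111 146.16052122] tool 82.36403794363474 39.143212415206904 err [ -0.6   1.4 -36. ]
[471.31681989 122.6107139   82.89538109]
[230.80378973 152.76161369] 8.18 [228.45925216 161.76510067] 10.43 [ 80.8 -11.7  14. ] [ 40.1 -12.7  29. ]
yel 13 [228.15 162.46] [227 160   3   6] [ 40.1 -10.2  14. ] [ 37.1 -12.1  29. ] [ 27.9 -18.   75. ]
yel 89 [221.15 188.03] [210 181  22  13] [-66.1  -6.2  14. ] [-68.2  -8.1  29. ] [-74.6 -14.1  75. ]
[183.14083485 226.77495463] 13.775 [193.36302102 227.1446384 ] 14.035 [ 82.6 -13.6  14. ] [ 44.9 -14.   29. ]
yel 13 [193.   227.62] [191 226   5   4] [ 55.2 -23.7  14. ] [ 44.7 -12.   29. ] [12.5 23.8 75. ]
yel 191 [227.71 244.09] [217 234  28  26] [-67.  -14.3  14. ] [-74.9  -2.8  29. ] [-99.2  32.4  75. ]
[-0.14456012  0.81578078 -2.62061754] [471.31681989 122.6107139   82.89538109]
```

jog_arm(
  plan="0 -0.5 -0.5 0 0 0;0 -1.2 -1 0 0 0;0 -1.2 -2 0 0 0;0 -1.2 -2 0 0 0;0 -1.2 -2 0 0 0",
)

```text
t: 22.25
tcp_pos: [471.4, 121.1, 80.9]
ee_rot: [0.289, 3.128, 0.0]
force: [0.5, 0.1, -2.2]
width: 22.5
grip_force: 59.7
```

jog_arm(
  plan="0 0 0 0 0 0;0 0 0 0 0 0;0 0 0 0 0 0;0 0 0 0 0 0",
  grip=50,
)

```text
t: 22.65
tcp_pos: [471.5, 121.3, 81.0]
ee_rot: [0.288, 3.128, 0.0]
force: [0.3, 0.7, 0.4]
width: 49.8
grip_force: 0.0
```

jog_arm(
  plan="0 0 15 0 0 0;0 0 45 0 0 0;-10 0 80 0 0 0;-20 -40 110 0 0 0;-20 -85 120 0 0 0",
)

```text
t: 23.15
tcp_pos: [451.5, 37.2, 203.5]
ee_rot: [0.28, 3.125, 0.003]
force: [0.9, -1.1, -0.2]
width: 50.1
grip_force: 0.0
```

jog_arm(
  plan="0 -45 0 0 0 0;0 -90 0 0 0 0;0 -135 0 0 0 0;0 -135 0 0 0 0;0 -135 0 0 0 0",
)

```text
t: 23.65
tcp_pos: [451.1, -99.7, 200.9]
ee_rot: [0.293, 3.128, 0.0]
force: [0.7, 0.8, -0.7]
width: 50.1
grip_force: 0.0
```

```bash
python3 meas.py; python3 - <<'E'
from fit import *
T=look('top');S=look('side');g=np.array([559.7,144.7]);C=m+X*-96+Y*-12.7
for c in(T,S):
    u=proj(c,[*g,14]).astype(int);b=(u[0]-22,u[1]-22,u[0]+24,u[1]+24)
    q,n,e,P=fit(c,b,14,g);print(q,n,e,loc(np.array([*q,0]))-loc(C))
    h=proj(c,[471.6,121.5,22]);print(h,c['image'][int(h[1]),int(h[0])])
a=cv2.imread('pics/top0.png')[:,:,::-1].astype(int);d=np.abs(a-T['image']).max(2)>60
n,l,st,ce=cv2.connectedComponentsWithStats(d.astype(np.uint8))
print([(st[i].tolist()) for i in range(1,n) if st[i,4]>8])
E
```

```text
[451.30368847 -97.60383855 200.79036052]
[230.80061538 152.75938462] 8.125 [228.46065259 161.75527831] 10.42 [ 80.8 -11.7  14. ] [ 40.1 -12.7  29. ]
red 7 [231.   152.71] [230 152   3   3] [ 81.2 -12.4  14. ] [ 77.8 -14.3  29. ] [ 67.6 -20.1  75. ]
red 29 [190.97 163.62] [189 158   5  12] [  4.2 133.3  14. ] [  1.5 130.1  29. ] [ -6.7 120.5  75. ]
red 37 [224.22 168.84] [222 164   5  10] [11.6 -0.7 14. ] [ 8.8 -2.7 29. ] [ 0.4 -8.8 75. ]
yel 13 [228.15 162.46] [227 160   3   6] [ 40.1 -10.2  14. ] [ 37.1 -12.1  29. ] [ 27.9 -18.   75. ]
yel 88 [221.65 188.05] [211 181  22  13] [-65.8  -8.1  14. ] [-67.9 -10.1  29. ] [-74.3 -16.   75. ]
[183.13499442 226.76831536] 13.445 [193.34281599 227.12063378] 13.885 [ 82.6 -13.6  14. ] [ 45.  -14.1  29. ]
red 31 [227.58 205.84] [221 203  14   6] [  15.5 -150.7   14. ] [   5.8 -136.4   29. ] [-23.8 -92.3  75. ]
red 68 [203.18 218.5 ] [197 215  14   8] [ 50.6 -69.   14. ] [ 40.2 -56.3  29. ] [  8.3 -17.5  75. ]
red 13 [183.   227.15] [181 226   5   3] [ 82.  -12.2  14. ] [71.  -0.7 29. ] [37.1 34.4 75. ]
yel 13 [193.   227.62] [191 226   5   4] [ 
[... 293 characters left out ...]
59] 271 6.309458682097654 [ -1.4  -2.  -36. ]
[270.40028641 246.78669141] [238 163  35]
[[211, 157, 10, 17, 91], [221, 159, 10, 17, 76], [228, 170, 3, 6, 10], [211, 177, 22, 54, 315], [333, 190, 23, 16, 91], [254, 197, 51, 89, 2207], [266, 202, 9, 19, 46], [300, 210, 6, 18, 37], [263, 276, 21, 11, 59], [224, 280, 61, 61, 1370], [0, 298, 223, 86, 8906], [253, 304, 22, 8, 35], [275, 324, 11, 38, 133], [238, 327, 37, 22, 371], [217, 342, 18, 9, 84], [238, 344, 7, 6, 26], [107, 352, 10, 28, 54], [251, 356, 20, 17, 63], [230, 359, 9, 12, 57], [242, 362, 7, 8, 17], [218, 366, 14, 15, 86], [272, 366, 3, 8, 15], [240, 368, 6, 7, 16], [243, 371, 8, 8, 13], [269, 374, 3, 9, 14], [254, 382, 11, 2, 15]]
```

```bash
python3 -c "
from bench import arm
print(arm.hand_in())"
```

```text
the job is handed in; nothing more can be done
None
```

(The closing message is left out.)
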